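# Hang the clip hanger on the slotted upright

### The arm

A 6-joint arm with a two-finger parallel gripper is mounted at the origin on a cart in front of the work surface, level with it; the furniture and walls round the work are solid. World frame = base frame: x ahead of the robot, y to its left, z up, the work surface at z = 0. Lengths are in m, angles in rad, forces in N, time in s.
With the tool pointing down it reaches from about 0.35 to 0.975 m from the base axis. Payload 4.9 kg.
Tool frame: the origin (TCP) lies at the very end of the fingers, on their centre line; the grasp point (between the pads) lies 19 mm behind it; z points along the fingers, y is the line along which they close (so a half turn about z gives the same grasp; the last joint's range is limited). The gripper opens to 85 mm and grips with 20 to 120 N. Pads are 22 mm wide; open, the fingers measure 114 mm over their backs; the gripper's body (76 mm by 85 mm) begins 54 mm behind the grasp point. The pads swing forward as they close: fully open they stand 13 mm farther back than shut.
Start: joints at [1.004, 0.053, 1.613, -0, 1.476, -0.119], TCP at [0.271, 0.563, 0.231] pointing down, gripper open.
Joint ranges: [-3.01, 3.01], [-1.01, 2.22], [0.06, 2.58], [-1.02, 4.17], [0.09, 2.62], [-3.14, 3.14]. Speed limits (rad/s): [2.57, 2.57, 3.14, 3.14, 3.14, 3.14].

### API

Orientations are given as a rotation vector (axis times angle).
In Python, from station import get_obs, get_image, finish_job gives the robot as it stands. The module is installed in compiled form; this text tells all that it offers.
- The arm moves only by the tool carry_out, never from a script. Its argument "rows" is a list of rows, each a list of 7 numbers: the turn, a rotation vector about the tool's x, y, z as a fraction of full scale, then the shift along the tool's x, y, z as a fraction of full scale, then the closure, from -1 (fully open) to 1 (shut). A call has 1 to 5 rows; each row is the pose to reach, as a shift and turn from the pose commanded when the call began, along the tool's axes at that moment, turning the shorter way round; what a row does not reach only later rows make up. Full scale, the value 1, is 300 mm for a shift and pi rad for a turn. A row lasts 1/10 s, in which the tool goes at most 50 mm and 8.59 degrees, less where a joint would pass 70% of its speed; a pose out of reach is approached as far as the arm can. A call with a number of a shift or a turn outside -1 to 1 is refused whole. A call with a gripper value outside its range is refused whole. The fingers move at their own pace and stop on an object; "force" is the grip in N (left out, the last holds). Time passes only in rows, so rows that repeat a pose let the fingers close. It gives the time, the measured TCP pose, the force, the opening and the grip force at its end, in the units of the state.
- get_obs(): the state, without advancing time (a new reading comes with each control period).
- get_image(name): name is "scene" or "top"; returns a dict with "img" (384x512x3 uint8, blue, green, red), "mtx" (3x3 intrinsics, pixels), "D" ([k1, k2, p1, p2, k3] as OpenCV has them; the pictures are not rectified), "R" (3x3) and "t" (3): a world point X has camera coordinates R X + t. Camera axes: x right, y down, z forward; pixel columns grow to the right and rows downward; lengths in m; the calibration is good to about 2 mm. A picture is of the moment at which its call begins. There is no depth.
- finish_job(): hands the job in; it is judged then, once.
The state is a dict: "t": time; "q": joint angles; "dq": joint speeds; "effort": joint torques, N m; "tool_pos": TCP position; "tool_rot": TCP orientation; "contact_force": force on the tool from outside, world axes, zero at the start; "wrist_torque": the same for the moment, N m; "opening": finger opening in m; "grip_force": force on a finger pad.
Only numpy, scipy, OpenCV 4.12 (cv2) and the standard library are available. Lean on these libraries where they do the work, as an engineer would, in place of code of your own. Each camera call takes 0.05 s, during which the arm holds its last target. There are 200 camera calls.

### The job

Pinch the clip hanger by its two round studs and grip firmly enough to lift it clear of the bench still lying level. In the air, loosen the grip so that its clip end swings down until it hangs upright, then close firmly again. Press its two hook tabs into the top pair of slots in the front of the slotted upright, lower it until the hooks catch, and leave it hanging there by itself.

Things in the scene. Friction and masses are not known exactly. Their poses are not given: they have to be found in the camera images.
- clip_hanger: Clip hanger, 155 mm long, 0.15 kg: grey head block (32 long, 36 wide, 30 thick), metal strap, grey clip jaw (34 x 50 x 30). Lies flat, back and hook tabs up, head roughly toward the robot. Origin: under the head, 15 mm below the stud axis. Pinched by the studs it stays level from 30 N; eased to 5 or 6 N it swings down but is still carried (under 4 N it may drop); may stop 20 degrees off plumb.
- hanger_studs (a point): Midway between the two flat round dark studs on the sides of the hanger's head (13 mm across, 6 mm high, 48 mm over both): pinch it here, across y. 15 mm above the bench at the start. x points along the strap to the jaw, y along the stud axis, z out of the back, the way the tabs point. The head ends 16 mm from here in -x, its back face is 15 mm from here in z, the centre of mass about 96 mm in x.
- hanger_tabs (a point): Bearing point of the two hook tabs, midway between them: 5.5 mm in x and 19.5 mm in z from hanger_studs. Tabs: dark steel, 8 mm wide, 22 mm between centres, standing 14 mm out of the head's back face; the shank is 5 mm thick, and a 5 mm thick lip at its end reaches 9 mm past it toward the jaw, leaving 9 mm free between back face and lip. The tab's other edge is 0.5 mm in x from the studs.
- hanger_foot (a point): Middle of the free end of the hanger's clip jaw, 138 mm from hanger_studs along its x axis.
- slotted_upright: Slotted upright, fixed to the bench: aluminium channel 62 mm wide, 222 mm tall, on a dark foot plate (100 x 100 x 8 mm). Its 3 mm thick front face looks roughly toward the robot and has two columns (22 mm between centres) and three rows of slots, each 17 mm wide and 28 mm tall; open behind. Origin on the bench at the foot of the front face, midway across.
- upright_top_row (a point): On the upright's front face, midway between the columns, at the lower edge of the two top slots (182 mm above the bench). x points horizontally into the face (away from the robot), y along the face to the left, z up. When the hanger hangs caught, hanger_tabs is at this height, from 5 mm behind to 2 mm before the face.
Things that resemble listed ones, but are neither listed nor needed, are in the scene too. What is shaped like the slotted_upright but purple is not meant.

How it is judged:
On the way, in this order (a step that is already met when the one before it is completed fails the run):
1. the hanger is lifted clear of the bench in the fingers, still lying roughly level (height (world z) of hanger_studs above 0.1 m and height (world z) of hanger_foot above 0.05 m and angle between hanger_studs's own z axis and vertical below 0.6 rad and contact force between the fingers and clip_hanger above 0.5 N), for 0.2 s.
2. the hanger hangs jaw down in the air, within 25 degrees of plumb, touching neither bench nor upright, and is gripped firmly again (angle between hanger_studs's own x axis and vertical above 2.7 rad and height (world z) of hanger_foot above 0.02 m and contact force between clip_hanger and slotted_upright below 0.2 N and contact force between the fingers and clip_hanger above 10 N), for 0.2 s.
At the end, for the whole second after the job is handed in: The hanger hangs at rest by both tabs in the top pair of slots, jaw down within about 14 degrees of plumb, tabs down on the lower edges of the slots (within 5 mm) with their lips behind the face and centred within 8 mm (x of hanger_tabs in the frame of upright_top_row between -0.004 and 0.008 m and y of hanger_tabs in the frame of upright_top_row between -0.008 and 0.008 m and z of hanger_tabs in the frame of upright_top_row between -0.005 and 0.005 m and angle between hanger_studs's own x axis and vertical above 2.9 rad and contact force between clip_hanger and slotted_upright above 0.5 N and linear speed of clip_hanger below 0.02 m/s); the robot touches nothing.
It also fails if it takes over 64 s, if anything falls off the work surface, if the arm or the gripper's body presses on something with over 40 N, if the wrist force passes 120 N, or if a joint passes its speed limit or range.

## Working session

There is one attempt and no reset: what is moved stays moved. The work goes in short steps, Python scripts to look and compute and a tool call to move; the robot and the scene stay as the last step left them, time stands still between calls to the robot, and variables do not carry over. Pictures are saved under pics/ and viewed, at most 10 in all, crops included, and the job is handed in when it is done.

Besides the shell and the picture viewer there is one more tool, called after ">>>" as name(argument=value, ...), one argument or row to a line, values as JSON. carry_out: Moves the arm, as the interface text tells. Shift numbers are shares of 300 mm and turn numbers shares of pi rad, none past 1 either way. Its arguments: {"type":"object","properties":{"rows":{"type":"array"},"force":{"type":"number"}},"required":["rows"]}

```bash
mkdir -p pics; cat > h.py <<'E'
import numpy as np, cv2
from station import get_obs,get_image,finish_job
from scipy.spatial.transform import Rotation as Ro
def snap(n,f):
    d=get_image(n); cv2.imwrite(f'pics/{f}.png',d['img']); np.savez(f'pics/{f}.npz',**d); return d
def ray(d,px):
    u=cv2.undistortPoints(np.array([[px]],float),d['mtx'],d['D'])[0,0]
    R=d['R'];o=-R.T@d['t'];return o,R.T@np.array([u[0],u[1],1])
def onz(d,px,z):
    o,v=ray(d,px);return o+v*(z-o[2])/v[2]
def proj(d,X):
    return cv2.projectPoints(np.array(X,float).reshape(-1,1,3),cv2.Rodrigues(d['R'])[0],d['t'],d['mtx'],d['D'])[0][:,0]
def tri(ds,pxs):
    A=np.zeros((3,3));b=np.zeros(3)
    for d,p in zip(ds,pxs):
        o,v=ray(d,p);v=v/np.linalg.norm(v);P=np.eye(3)-np.outer(v,v);A+=P;b+=P@o
    return np.linalg.solve(A,b)
def crop(f,x0,y0,x1,y1,s,out):
    i=cv2.imread(f'pics/{f}.png')[y0:y1,x0:x1];cv2.imwrite(f'pics/{out}.png',cv2.resize(i,None,fx=s,fy=s,interpolation=cv2.INTER_CUBIC))
def load(f): return dict(np.load(f'pics/{f}.npz'))
def move(pos,rot=None):
    """fractions for a move to pos (world), rot (Rotation)"""
    o=get_obs();R=Ro.from_rotvec(o['tool_rot']);s=R.inv().apply(np.array(pos)-o['tool_pos'])/0.3
    t=(R.inv()*rot).as_rotvec()/np.pi if rot is not None else np.zeros(3)
    return np.r_[t,s].round(4)
E
python3 - <<'E'
from h import *
a=snap('scene','s0');b=snap('top','t0')
cv2.imwrite('pics/both0.png',cv2.resize(np.hstack([a['img'],b['img']]),(800,300)))
for d in(a,b):print(-d['R'].T@d['t'],d['R'][2])
o=get_obs();print(o['tool_pos'],Ro.from_rotvec(o['tool_rot']).as_matrix().round(3),o['opening'])
E
```

```text
[ 0.0604852  -0.67919902  0.6798627 ] [ 0.53004676  0.64196504 -0.55401383]
[ 0.37830685 -0.06052276  1.15723952] [ 0.17812874  0.00215375 -0.98400483]
[0.27029685 0.56289902 0.23018654] [[-0.901  0.433 -0.001]
 [ 0.433  0.901 -0.002]
 [ 0.    -0.002 -1.   ]] 0.08526645179305602
```

View pics/both0.png

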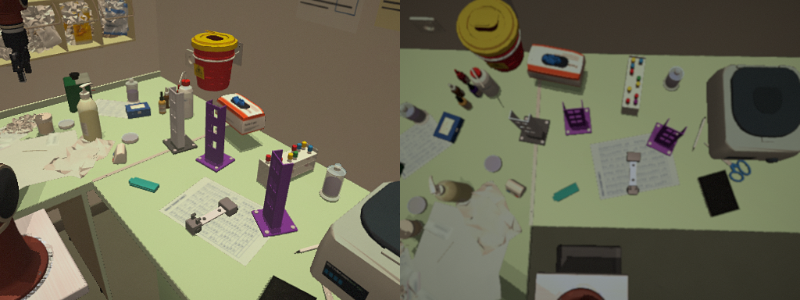

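The hanger lies on the paper (scene about 270,275 full-size px; top about 298,220). The grey upright is at scene (228,155) and top (170,160). I'll enlarge both.

```bash
python3 - <<'E'
from h import *
crop('s0',230,245,310,305,5,'c1');crop('t0',265,185,325,260,6,'c2')
crop('s0',200,95,260,200,5,'c3');crop('t0',135,130,195,190,6,'c4')
def pad(i,w,h):
    o=np.zeros((h,w,3),np.uint8);o[:i.shape[0],:i.shape[1]]=i;return o
I=[cv2.imread(f'pics/c{k}.png') for k in(1,2,3,4)]
cv2.imwrite('pics/m1.png',np.hstack([pad(I[0],400,450),pad(I[1],360,450)]))
cv2.imwrite('pics/m2.png',np.hstack([pad(I[2],300,525),pad(I[3],360,525)]))
E
```

```text
(no output)
```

View pics/m1.png

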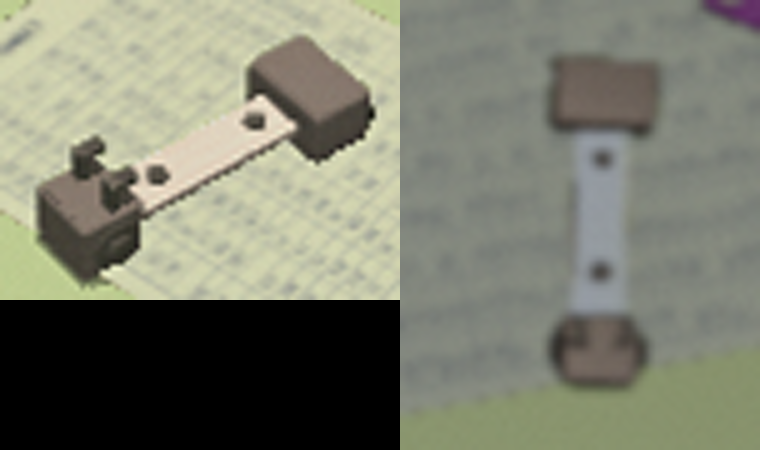

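View pics/m2.png

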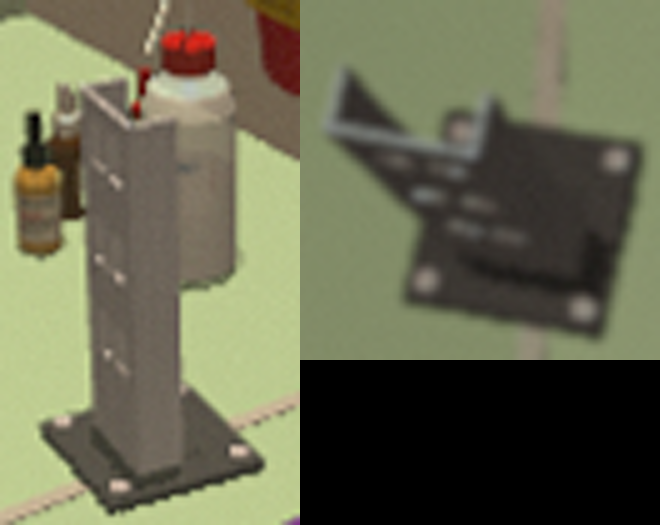

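```bash
cat > fit.py <<'E'
from h import *
from scipy.optimize import least_squares
def fit(obs,x0):
    def W(p,X): return Ro.from_euler('z',p[2]).apply(X)+[p[0],p[1],0]
    f=lambda p:np.concatenate([(proj(d,W(p,X))-px).ravel() for d,X,px in obs])
    r=least_squares(f,x0,loss='soft_l1');print(r.x.round(4),'deg',np.degrees(r.x[2]).round(2));
    for (d,X,px) in obs:print((proj(d,W(r.x,X))-px).round(1).tolist())
    return r.x
E
python3 - <<'E'
from fit import *
s,t=load('s0'),load('t0')
def px(P,s_,o): return (np.array(P,float)+.5)/s_-.5+o
def m(P):return np.array(P)/1000.
hs=m([(0,-24,15),(-16,18,30),(-16,-18,30),(-16,-18,0),(16,-18,30),(104,25,30),(138,25,30),(138,-25,30),(104,-25,30)])
ps=px([(120,243),(38,195),(88,235),(88,285),(142,207),(247,73),(300,36),(374,97),(316,120)],5,[230,245])
ht=m([(138,25,30),(138,-25,30),(104,-25,30),(104,25,30),(-16,18,30),(-16,-18,30)])
pt=px([(155,57),(258,62),(253,130),(152,125),(170,386),(232,386)],6,[265,185])
fit([(s,hs,ps),(t,ht,pt)],[.5,-.06,0])
us=m([(0,31,222),(0,-31,222),(0,-31,8),(0,11,182),(0,-11,182)])
qs=px([(85,88),(133,127),(135,475),(97,167),(115,183)],5,[200,95])
ut=m([(0,31,222),(0,-31,222),(0,0,182)])
qt=px([(30,130),(173,155),(130,166)],6,[135,130])
fit([(s,us,qs),(t,ut,qt)],[.6,.2,0])
c=[onz(t,p,.008) for p in px([(150,112),(340,145),(300,338),(105,300)],6,[135,130])];print(np.array(c).round(4),np.mean(c,0))
E
```

```text
[ 0.4422 -0.1736 -0.0122] deg -0.7
[[0.9, 2.2], [-1.1, -1.8], [-0.8, 0.5], [-0.7, 0.7], [0.9, -0.9], [-0.7, -2.8], [0.2, -1.5], [0.3, -1.6], [0.3, 0.3]]
[[-0.0, -0.1], [0.4, -0.3], [1.1, 0.2], [0.2, 0.4], [-1.1, -0.2], [1.5, 0.3]]
[ 0.6371  0.1983 -0.1782] deg -10.21
[[-0.6, -0.8], [-0.5, -0.0], [1.3, 0.0], [0.6, -0.1], [0.4, -0.1]]
[[-0.5, -0.3], [0.9, 0.5], [-0.4, 0.6]]
[[0.7128 0.2354 0.008 ]
 [0.6983 0.1413 0.008 ]
 [0.6013 0.1556 0.008 ]
 [0.6178 0.251  0.008 ]] [0.65752262 0.19583016 0.008     ]
```

Both fits agree with the given sizes to within about 2 px. Next I raise the tool and travel toward the hanger.

>>> carry_out(
  rows=[
    [0,0,0,0,0,-0.3,-1],
    [0,0,0,0,0,-0.3,-1],
    [0,0,0,-0.31,-0.39,-0.3,-1],
    [0,0,0,-0.31,-0.39,-0.3,-1],
    [0,0,0,-0.31,-0.39,-0.3,-1],
  ],
)

```text
t: 0.6
tool_pos: [0.3037, 0.4162, 0.3211]
tool_rot: [0.696, 3.063, -0.0]
contact_force: [1.0, -0.0, 0.9]
opening: 0.0855
grip_force: 0.0
```

>>> carry_out(
  rows=[
    [0,0,0,-0.5,-0.62,0,-1],
    [0,0,0,-0.5,-0.62,0,-1],
    [0,0,0,-0.5,-0.62,0,-1],
    [0,0,0,-0.5,-0.62,0,-1],
    [0,0,0,-0.5,-0.62,0,-1],
  ],
)

```text
t: 1.1
tool_pos: [0.3583, 0.1828, 0.3209]
tool_rot: [0.699, 3.063, -0.0]
contact_force: [0.8, -0.1, 0.0]
opening: 0.085
grip_force: 0.0
```

```bash
python3 - <<'E'
from h import *
o=get_obs();print(o['t'],o['tool_pos'],o['q'].round(2) if hasattr(o['q'],'round') else o['q'])
y=np.radians(-.7)
G=Ro.from_matrix(Ro.from_euler('z',y).as_matrix()@np.diag([-1,1,-1.]))
print(move([.4422,-.1736,.15],G))
s,t=load('s0'),load('t0')
h=[onz(t,(np.array(p)+.5)/6-.5+[265,185],.017) for p in[(203,158),(200,272)]];print(h,np.degrees(np.arctan2(*(h[0]-h[1])[[1,0]])))
E
```

```text
1.1 [0.3582981  0.18276407 0.32091014] [ 0.29 -0.55  1.97 -0.    1.72 -0.84]
[-1.000e-04  1.000e-04 -1.389e-01 -7.671e-01 -9.489e-01  5.702e-01]
[array([ 0.53441601, -0.17459178,  0.017     ]), array([ 0.48020293, -0.17342788,  0.017     ])] -1.2298967198332564
```

>>> carry_out(
  rows=[
    [0,0,-0.14,-0.767,-0.949,0,-0.4],
    [0,0,-0.14,-0.767,-0.949,0,-0.4],
    [0,0,-0.14,-0.767,-0.949,0,-0.4],
    [0,0,-0.14,-0.767,-0.949,0.2,-0.4],
    [0,0,-0.14,-0.767,-0.949,0.3,-0.4],
  ],
)

```text
t: 1.6
tool_pos: [0.409, -0.0251, 0.292]
tool_rot: [0.01, 3.138, -0.001]
contact_force: [0.4, 0.6, -0.3]
opening: 0.0599
grip_force: 0.0
```

>>> carry_out(
  rows=[
    [0,0,0,0,0,0,-0.4],
    [0,0,0,0,0,0,-0.4],
    [0,0,0,0,0,0,-0.4],
  ],
)

```text
t: 1.9
tool_pos: [0.4085, -0.0225, 0.2915]
tool_rot: [0.011, 3.141, 0.0]
contact_force: [-1.1, -1.0, 0.2]
opening: 0.0594
grip_force: 0.0
```

```bash
python3 - <<'E'
from h import *
y=np.radians(-.9)
G=Ro.from_matrix(Ro.from_euler('z',y).as_matrix()@np.diag([-1,1,-1.]))
print(get_obs()['tool_pos'],move([.4422,-.1736,.10],G))
E
```

```text
[ 0.40845832 -0.02248155  0.29147308] [ 1.000e-04  1.000e-04  2.700e-03 -1.158e-01 -5.031e-01  6.381e-01]
```

>>> carry_out(
  rows=[
    [0,0,0.003,-0.115,-0.503,0.0,-0.4],
    [0,0,0.003,-0.115,-0.503,0.2,-0.4],
    [0,0,0.003,-0.115,-0.503,0.4,-0.4],
    [0,0,0.003,-0.115,-0.503,0.638,-0.4],
    [0,0,0.003,-0.115,-0.503,0.77,-0.4],
  ],
)

```text
t: 2.4
tool_pos: [0.4407, -0.1625, 0.1269]
tool_rot: [0.024, 3.138, -0.003]
contact_force: [0.8, 0.2, -0.1]
opening: 0.0594
grip_force: 0.0
```

>>> carry_out(
  rows=[
    [0,0,0,0,0,0,-0.4],
    [0,0,0,0,0,0,-0.4],
    [0,0,0,0,0,0,-0.4],
  ],
)

```text
t: 2.7
tool_pos: [0.4414, -0.1624, 0.1305]
tool_rot: [0.024, 3.136, -0.004]
contact_force: [-0.1, -0.4, 0.7]
opening: 0.0601
grip_force: 0.0
```

```bash
python3 - <<'E'
from h import *
snap('scene','s1');snap('top','t1')
crop('s1',215,205,315,305,4,'a');crop('t1',250,180,350,280,4,'b')
cv2.imwrite('pics/m3.png',np.hstack([cv2.imread('pics/a.png'),cv2.imread('pics/b.png')]))
o=get_obs();print(o['tool_pos'])
y=np.radians(-.9)
G=Ro.from_matrix(Ro.from_euler('z',y).as_matrix()@np.diag([-1,1,-1.]))
print(move([.4422,-.1736,.0],G))
E
```

```text
[ 0.44132893 -0.16274177  0.13062388]
[-9.000e-04  1.800e-03 -1.000e-04 -1.000e-03 -3.480e-02  4.355e-01]
```

View pics/m3.png

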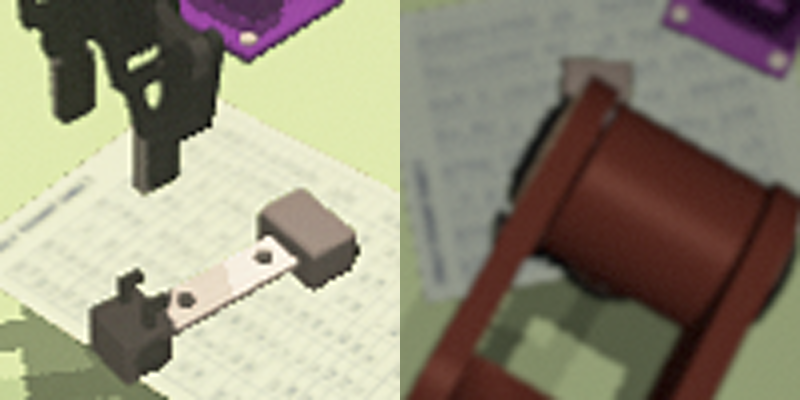

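The picture shows the hanger unmoved, with the open fingers straddling its head from above (tips at crop 65,118 and 155,190). I'll descend.

>>> carry_out(
  rows=[
    [0,0.002,0,0,-0.035,0,-0.4],
    [0,0.002,0,0,-0.035,0.15,-0.4],
    [0,0.002,0,0,-0.035,0.3,-0.4],
    [0,0.002,0,0,-0.035,0.39,-0.4],
    [0,0.002,0,0,-0.035,0.39,-0.4],
  ],
)

```text
t: 3.3
tool_pos: [0.4361, -0.1718, 0.0066]
tool_rot: [-0.027, -3.128, -0.006]
contact_force: [-0.8, 0.7, -0.3]
opening: 0.0599
grip_force: 0.0
```

>>> carry_out(
  rows=[
    [0,0,0,0,0,0.02,-0.4],
    [0,0,0,0,0,0.03,-0.4],
    [0,0,0,0,0,0.03,-0.4],
  ],
)

```text
t: 3.6
tool_pos: [0.4402, -0.1737, 0.0025]
tool_rot: [-0.027, -3.138, 0.002]
contact_force: [-1.6, -0.7, -0.5]
opening: 0.0601
grip_force: 0.0
```

```bash
python3 - <<'E'
from h import *
o=get_obs();print(o['tool_pos'],o['contact_force'])
d=snap('scene','s2')
crop('s2',215,205,315,305,6,'m4')
y=np.radians(-.9)
G=Ro.from_matrix(Ro.from_euler('z',y).as_matrix()@np.diag([-1,1,-1.]))
print(move([.4422,-.1736,.0],G))
E
```

```text
[ 0.44015751 -0.17373138  0.00253401] [-1.55780689 -0.71579079 -0.51775473]
[-0.0005 -0.0012 -0.0005 -0.0072  0.0003  0.0083]
```

View pics/m4.png

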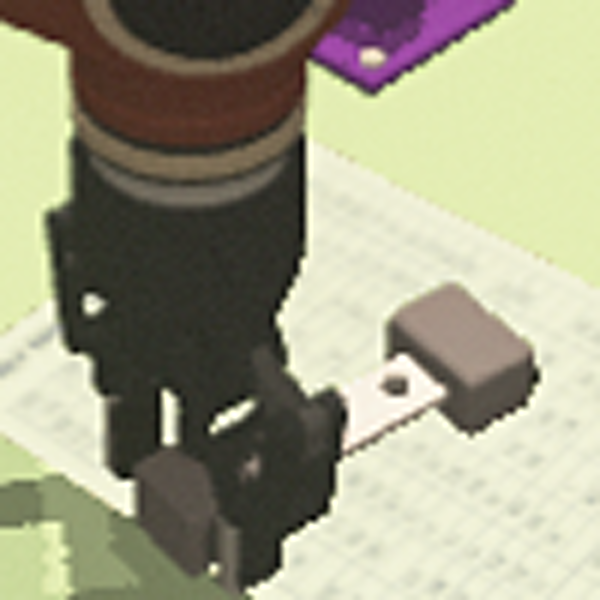

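>>> carry_out(
  rows=[
    [0,0,0,-0.007,0,0.008,-0.4],
    [0,0,0,-0.007,0,0.012,-0.4],
    [0,0,0,-0.007,0,0.012,-0.4],
  ],
)

```text
t: 3.95
tool_pos: [0.4411, -0.173, -0.0026]
tool_rot: [-0.027, -3.135, -0.0]
contact_force: [-0.1, 0.3, 0.5]
opening: 0.0595
grip_force: 0.0
```

>>> carry_out(
  rows=[
    [0,0,0,0,0,0,-0.1],
    [0,0,0,0,0,0,0.2],
    [0,0,0,0,0,0,0.2],
    [0,0,0,0,0,0,0.2],
    [0,0,0,0,0,0,0.2],
  ],
  force=50,
)

```text
t: 4.45
tool_pos: [0.4412, -0.1731, -0.0023]
tool_rot: [-0.027, -3.135, 0.0]
contact_force: [-1.2, 0.7, 6.4]
opening: 0.0463
grip_force: 53.0
```

>>> carry_out(
  rows=[
    [0,0,0,0,0,-0.03,0.2],
    [0,0,0,0,0,-0.1,0.2],
    [0,0,0,0,0,-0.2,0.2],
    [0,0,0,0,0,-0.3,0.2],
    [0,0,0,0,0,-0.4,0.2],
  ],
)

```text
t: 4.95
tool_pos: [0.441, -0.1726, 0.118]
tool_rot: [-0.027, -3.134, -0.001]
contact_force: [0.0, -0.2, -2.3]
opening: 0.047
grip_force: 51.6
```

>>> carry_out(
  rows=[
    [0,0,0,0,0,-0.15,0.2],
    [0,0,0,0,0,-0.3,0.2],
    [0,0,0,0,0,-0.4,0.2],
    [0,0,0,0,0,-0.4,0.2],
    [0,0,0,0,0,-0.4,0.2],
  ],
)

```text
t: 5.45
tool_pos: [0.4423, -0.1729, 0.2372]
tool_rot: [-0.027, -3.135, 0.0]
contact_force: [-0.1, 0.4, -1.7]
opening: 0.0463
grip_force: 51.6
```

```bash
python3 - <<'E'
from h import *
o=get_obs();print(o['tool_pos'],o['contact_force'],o['opening'],o['grip_force'])
snap('scene','s3');snap('top','t3')
crop('s3',190,80,350,280,3,'m5')
E
```

```text
[ 0.44226184 -0.17287844  0.23715683] [-0.13828173  0.36797332 -1.67992457] 0.04631278541920991 51.56678259372711
```

View pics/m5.png

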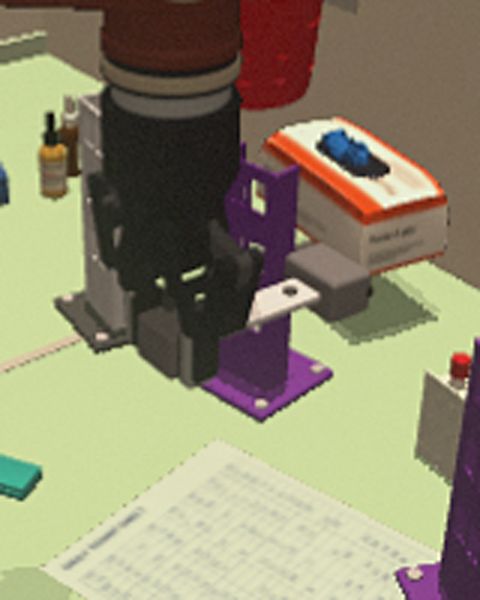

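The hanger is held level and clear of the bench, with the jaw at crop (330,280). Now I ease the grip.

>>> carry_out(
  rows=[
    [0,0,0,0,0,0,0.2],
    [0,0,0,0,0,0,0.2],
    [0,0,0,0,0,0,0.2],
    [0,0,0,0,0,0,0.2],
    [0,0,0,0,0,0,0.2],
  ],
  force=6,
)

```text
t: 6.05
tool_pos: [0.4425, -0.173, 0.2372]
tool_rot: [-0.027, -3.135, -0.0]
contact_force: [0.0, -0.8, -2.0]
opening: 0.0467
grip_force: 51.6
```

>>> carry_out(
  rows=[
    [0,0,0,0,0,0,0.2],
    [0,0,0,0,0,0,0.2],
    [0,0,0,0,0,0,0.2],
    [0,0,0,0,0,0,0.2],
    [0,0,0,0,0,0,0.2],
  ],
)

```text
t: 6.55
tool_pos: [0.4425, -0.173, 0.2374]
tool_rot: [-0.027, -3.135, -0.0]
contact_force: [0.8, -0.1, -1.4]
opening: 0.0468
grip_force: 51.6
```

```bash
python3 - <<'E'
from h import *
o=get_obs();print(o['tool_pos'],o['contact_force'],o['opening'],o['grip_force'])
snap('scene','s4');snap('top','t4')
crop('s4',190,120,310,280,4,'a')
crop('t4',220,120,340,280,3,'b')
cv2.imwrite('pics/m6.png',cv2.imread('pics/a.png')[:600])
E
```

```text
[ 0.44250622 -0.17301543  0.23735621] [ 0.7984368  -0.13110955 -1.38825079] 0.046768044860386236 51.563880443573
```

View pics/m6.png

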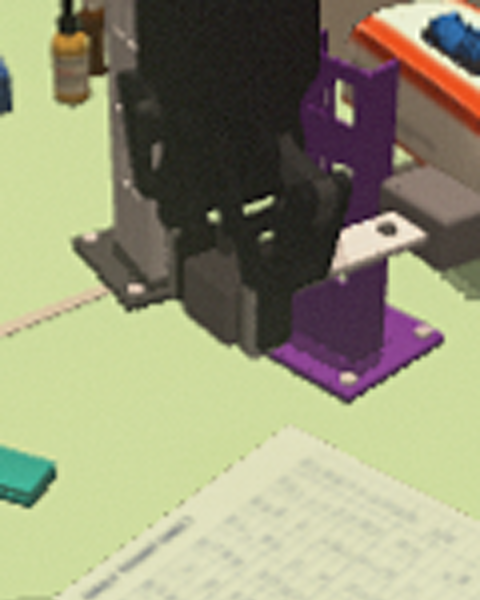

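The hanger is still level and the grip is still 51.6 N, so the lower force was not applied. I'll change the closure along with it.

>>> carry_out(
  rows=[
    [0,0,0,0,0,0,0.1],
    [0,0,0,0,0,0,0.1],
    [0,0,0,0,0,0,0.1],
  ],
  force=6,
)

```text
t: 6.95
tool_pos: [0.4425, -0.173, 0.2373]
tool_rot: [-0.027, -3.135, -0.0]
contact_force: [0.1, 0.6, -1.4]
opening: 0.0469
grip_force: 51.6
```

>>> carry_out(
  rows=[
    [0,0,0,0,0,0,0.0],
    [0,0,0,0,0,0,0.0],
    [0,0,0,0,0,0,0.0],
  ],
  force=20,
)

```text
t: 7.25
tool_pos: [0.4425, -0.173, 0.2373]
tool_rot: [-0.027, -3.135, -0.0]
contact_force: [-0.6, 0.5, -1.2]
opening: 0.0466
grip_force: 51.6
```

>>> carry_out(
  rows=[
    [0,0,0,0,0,0,-0.05],
    [0,0,0,0,0,0,-0.05],
  ],
  force=6,
)

```text
t: 7.45
tool_pos: [0.4425, -0.173, 0.2373]
tool_rot: [-0.027, -3.135, -0.0]
contact_force: [-0.4, 0.0, -0.7]
opening: 0.0464
grip_force: 51.6
```

>>> carry_out(
  rows=[
    [0,0,0,0,0,0,-0.08],
    [0,0,0,0,0,0,-0.08],
  ],
)

```text
t: 7.65
tool_pos: [0.4425, -0.173, 0.2373]
tool_rot: [-0.027, -3.135, -0.0]
contact_force: [-0.3, 0.5, -1.8]
opening: 0.0468
grip_force: 51.6
```

>>> carry_out(
  rows=[
    [0,0,0,0,0,0,-0.095],
  ],
)

```text
t: 7.75
tool_pos: [0.4425, -0.173, 0.2373]
tool_rot: [-0.027, -3.135, -0.0]
contact_force: [-0.5, -0.3, -0.9]
opening: 0.047
grip_force: 41.3
```

>>> carry_out(
  rows=[
    [0,0,0,0,0,0,-0.098],
  ],
)

```text
t: 7.85
tool_pos: [0.4425, -0.173, 0.2373]
tool_rot: [-0.027, -3.135, -0.0]
contact_force: [0.6, -0.1, -1.3]
opening: 0.0471
grip_force: 37.1
```

>>> carry_out(
  rows=[
    [0,0,0,0,0,0,-0.11],
    [0,0,0,0,0,0,-0.11],
  ],
)

```text
t: 8.05
tool_pos: [0.4425, -0.173, 0.2373]
tool_rot: [-0.027, -3.135, -0.0]
contact_force: [-0.6, -0.4, -1.2]
opening: 0.0477
grip_force: 20.0
```

>>> carry_out(
  rows=[
    [0,0,0,0,0,0,-0.117],
    [0,0,0,0,0,0,-0.117],
    [0,0,0,0,0,0,-0.117],
  ],
)

```text
t: 8.35
tool_pos: [0.4425, -0.173, 0.2373]
tool_rot: [-0.027, -3.135, -0.0]
contact_force: [-0.3, -0.2, -2.4]
opening: 0.0474
grip_force: 9.5
```

>>> carry_out(
  rows=[
    [0,0,0,0,0,0,-0.12],
    [0,0,0,0,0,0,-0.12],
    [0,0,0,0,0,0,-0.12],
    [0,0,0,0,0,0,-0.12],
    [0,0,0,0,0,0,-0.12],
  ],
)

```text
t: 8.85
tool_pos: [0.4427, -0.173, 0.2374]
tool_rot: [-0.027, -3.136, 0.0]
contact_force: [0.7, -0.1, -1.5]
opening: 0.0478
grip_force: 5.2
```

```bash
python3 - <<'E'
from h import *
o=get_obs();print(o['tool_pos'],o['contact_force'],o['opening'],o['grip_force'],o['wrist_torque'])
snap('scene','s5')
crop('s5',190,120,310,270,4,'m7')
E
```

```text
[ 0.44266526 -0.17302296  0.23742743] [ 0.68325715 -0.1281989  -1.47992177] 0.04781534030358621 5.23679718375206 [-0.02855039 -0.01740191  0.02569341]
```

View pics/m7.png

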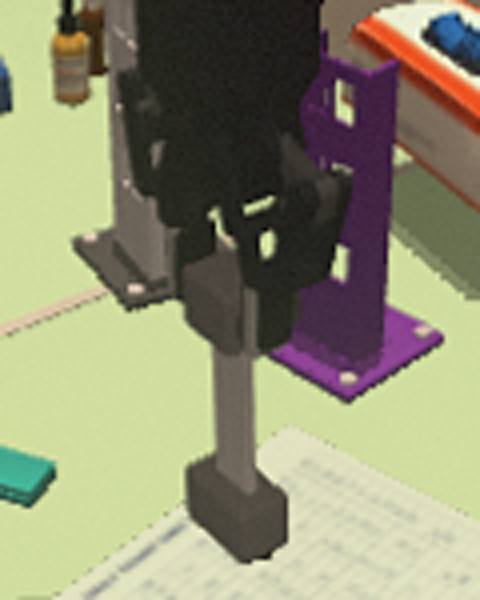

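The hanger has swung down; its jaw bottom is at crop (245,560). I grip it firmly again and measure its tilt.

>>> carry_out(
  rows=[
    [0,0,0,0,0,0,0.1],
    [0,0,0,0,0,0,0.1],
    [0,0,0,0,0,0,0.1],
    [0,0,0,0,0,0,0.1],
  ],
  force=60,
)

```text
t: 9.3
tool_pos: [0.4425, -0.173, 0.2373]
tool_rot: [-0.027, -3.135, -0.0]
contact_force: [-0.3, 0.2, -1.4]
opening: 0.0462
grip_force: 61.5
```

```bash
python3 - <<'E'
from h import *
from scipy.optimize import least_squares
d=snap('scene','s6')
P=(np.array([(246,562),(290,541),(188,510)])+.5)/4-.5+[190,120]
o=get_obs();print(o['tool_pos'],o['grip_force'])
def X(th,b):   # th: off plumb; jaw swung short of plumb toward +x positive
    ex=np.array([np.sin(th),0,-np.cos(th)]);ez=np.array([np.cos(th),0,np.sin(th)]);ey=np.array([0,1.,0])
    Rz=Ro.from_euler('z',-.9,degrees=True)
    S=np.array([.4432,-.1735,.2374+.0175])
    L=np.array([(138,-25,-15),(138,-25,b),(138,25,-15)])/1000
    return S+Rz.apply(L@np.array([ex,ey,ez]))
for deg in(-20,-10,-5,0,5,10,20):print(deg,(proj(d,X(np.radians(deg),15))-P).round(1).tolist())
E
```

```text
[ 0.44248942 -0.17302199  0.23731296] 61.50667905807495
-20 [[-22.3, 6.7], [-20.7, 9.7], [-22.7, 5.0]]
-10 [[-12.2, 5.1], [-10.5, 5.9], [-12.6, 3.8]]
-5 [[-7.1, 3.6], [-5.5, 3.4], [-7.6, 2.5]]
0 [[-2.0, 1.7], [-0.5, 0.5], [-2.5, 0.8]]
5 [[3.1, -0.6], [4.4, -2.6], [2.5, -1.4]]
10 [[8.1, -3.3], [9.1, -6.2], [7.4, -3.8]]
20 [[17.8, -9.7], [18.1, -14.1], [16.9, -9.8]]
```

```bash
cat >> h.py <<'E'
YU=-9.7
U=Ro.from_euler('z',YU,degrees=True)
GU=Ro.from_matrix(U.as_matrix()@np.diag([-1,1,-1.]))
F=np.array([.6371,.1983,0])+U.apply([0,.0006,0])
OFF=np.array([.001,-.0005,.0175]) # studs - TCP in yaw frame
def tcp(xs,ys,zs): return F+U.apply([xs,ys,0])+[0,0,zs]-U.apply(OFF)
E
python3 - <<'E'
from h import *
t=load('t0');print(onz(t,(227,155),.008),onz(t,(215,168),.008))
print(tcp(-.085,0,.2555),get_obs()['tool_rot'],move([.4425,.10,.2375],GU),move(tcp(-.085,0,.2555),GU))
E
```

```text
[0.69698232 0.03587645 0.008     ] [0.6567988  0.06958902 0.008     ]
[0.55251484 0.21387436 0.238     ] [-2.73972766e-02 -3.13519522e+00 -5.20210556e-05] [-2.000e-04 -2.000e-03  4.830e-02  1.590e-02  9.099e-01 -5.000e-04] [-2.0000e-04 -2.0000e-03  4.8300e-02 -3.4410e-01  1.2959e+00 -4.5000e-03]
```

>>> carry_out(
  rows=[
    [0,0,0.024,0,0.12,0,0.1],
    [0,0,0.048,0,0.28,0,0.1],
    [0,0,0.048,-0.05,0.44,0,0.1],
    [0,0,0.048,-0.1,0.58,0,0.1],
    [0,0,0.048,-0.15,0.7,0,0.1],
  ],
)

```text
t: 9.85
tool_pos: [0.4914, 0.0384, 0.2373]
tool_rot: [-0.262, -3.125, 0.0]
contact_force: [0.8, -0.5, -1.0]
opening: 0.0462
grip_force: 62.0
```

```bash
python3 - <<'E'
from h import *
o=get_obs();print(o['tool_pos'],o['grip_force'],move(tcp(-.085,0,.2555),GU))
E
```

```text
[0.49140517 0.03841798 0.23734372] 62.032856941223145 [-2.000e-04 -1.700e-03  7.000e-04 -1.035e-01  6.106e-01 -3.200e-03]
```

>>> carry_out(
  rows=[
    [0,-0.002,0,-0.03,0.14,0,0.1],
    [0,-0.002,0,-0.06,0.3,0,0.1],
    [0,-0.002,0,-0.1,0.46,0,0.1],
    [0,-0.002,0,-0.1,0.61,0,0.1],
    [0,-0.002,0,-0.1,0.61,0,0.1],
  ],
)

```text
t: 10.35
tool_pos: [0.5515, 0.2162, 0.2362]
tool_rot: [-0.255, -3.13, -0.001]
contact_force: [-0.3, -0.4, -2.2]
opening: 0.0463
grip_force: 62.4
```

```bash
python3 - <<'E'
from h import *
o=get_obs();print(o['tool_pos'],o['contact_force'],o['grip_force'],move(tcp(-.048,0,.2035),GU))
E
```

```text
[0.55147214 0.21624624 0.23621069] [-0.31342091 -0.41110555 -2.18861181] 62.4212372303009 [ 0.0002 -0.0003  0.0021 -0.1282 -0.0082  0.1672]
```

>>> carry_out(
  rows=[
    [0,0,0.002,-0.04,-0.008,0.06,0.1],
    [0,0,0.002,-0.09,-0.008,0.12,0.1],
    [0,0,0.002,-0.128,-0.008,0.167,0.1],
    [0,0,0.002,-0.128,-0.008,0.167,0.1],
  ],
)

```text
t: 10.75
tool_pos: [0.588, 0.2015, 0.1834]
tool_rot: [-0.275, -3.125, 0.005]
contact_force: [-0.7, -0.0, -2.4]
opening: 0.0462
grip_force: 62.4
```

```bash
python3 - <<'E'
from h import *
o=get_obs();print(o['tool_pos'],o['contact_force'],move(tcp(-.048,0,.2035),GU),move(tcp(-.016,0,.2035),GU))
d=snap('scene','s7');snap('top','t7')
S=F+U.apply([-.048,0,0])+[0,0,.2035]
print(proj(d,[S,S+U.apply([.0195,0,-.0055]),F+[0,0,.182]]))
crop('s7',185,90,265,200,5,'a');crop('t7',110,110,190,220,5,'b')
cv2.imwrite('pics/m8.png',np.hstack([cv2.imread('pics/a.png'),cv2.imread('pics/b.png')]))
E
```

```text
[0.58804596 0.2015208  0.18344976] [-0.66946046 -0.02178338 -2.37976767] [-0.0011 -0.0015 -0.002   0.0005  0.0206 -0.0086] [-0.0011 -0.0015 -0.002  -0.1061  0.0213 -0.0091]
[[204.03464357 125.56317802]
 [211.05639084 126.03536821]
 [221.18412843 129.43869371]]
```

View pics/m8.png

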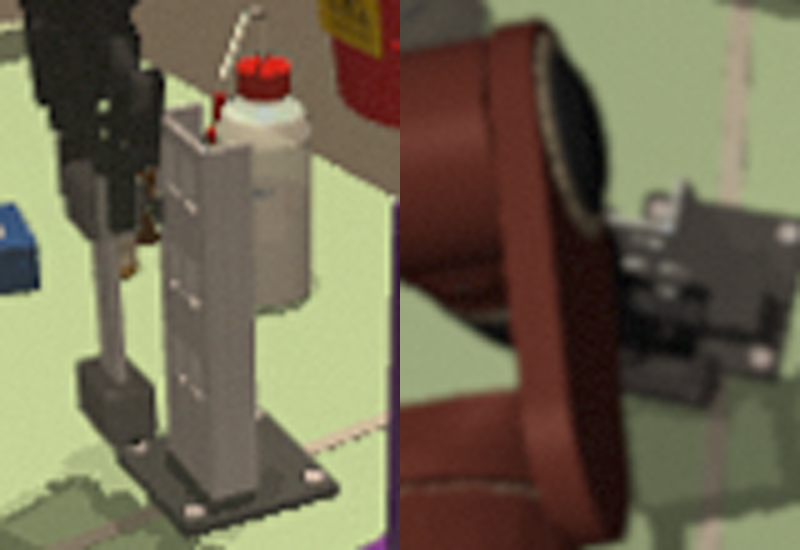

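```bash
python3 - <<'E'
from h import *
d=load('s7')
P=(np.array([(125,446),(156,426),(79,401)])+.5)/5-.5+[185,90]
o=get_obs();R=Ro.from_rotvec(o['tool_rot']);print((U.inv()*R).as_matrix().round(4).tolist(),o['tool_pos'],o['contact_force'])
S=o['tool_pos']+U.apply(OFF)
for deg in(-4,0,2,4,6,8):
    t=np.radians(deg);ex=np.array([np.sin(t),0,-np.cos(t)]);ez=np.array([np.cos(t),0,np.sin(t)])
    L=np.array([(138,-25,-15),(138,-25,15),(138,25,-15)])/1000
    print(deg,(proj(d,S+U.apply(L@np.array([ex,[0,1,0],ez])))-P).round(1).tolist())
E
```

```text
[[-1.0, 0.0058, -0.001], [0.0058, 1.0, -0.0013], [0.001, -0.0013, -1.0]] [0.58851614 0.2023167  0.1864264 ] [-0.73543006  0.53321252 -1.21963239]
-4 [[-6.6, -0.9], [-2.6, 1.0], [-4.4, -0.3]]
0 [[-3.3, -1.4], [0.6, -0.0], [-1.1, -0.7]]
2 [[-1.7, -1.7], [2.2, -0.7], [0.5, -1.0]]
4 [[-0.0, -2.0], [3.8, -1.3], [2.1, -1.3]]
6 [[1.6, -2.4], [5.4, -2.0], [3.7, -1.7]]
8 [[3.3, -2.9], [6.9, -2.8], [5.3, -2.1]]
```

```bash
python3 - <<'E'
from h import *
o=get_obs();print(o['tool_pos'],move(tcp(-.034,0,.2035),GU),move(tcp(-.0165,0,.2035),GU))
E
```

```text
[0.58851614 0.2023167  0.1864264 ] [-0.0004 -0.0003 -0.0019 -0.0451  0.018   0.0014] [-0.0004 -0.0003 -0.0019 -0.1034  0.0184  0.0013]
```

>>> carry_out(
  rows=[
    [0,0.014,-0.002,-0.015,0.018,0,0.1],
    [0,0.014,-0.002,-0.015,0.018,0,0.1],
    [0,0.014,-0.002,-0.015,0.018,0,0.1],
    [0,0.014,-0.002,-0.015,0.018,0,0.1],
  ],
)

```text
t: 11.25
tool_pos: [0.594, 0.2073, 0.1873]
tool_rot: [-0.26, -3.088, -0.005]
contact_force: [0.7, -0.1, -1.4]
opening: 0.046
grip_force: 62.5
```

```bash
python3 - <<'E'
from h import *
o=get_obs();print(o['tool_pos'],o['contact_force'],move(tcp(-.034,0,.2035),GU),move(tcp(-.0165,0,.2035),GU))
E
```

```text
[0.59396534 0.20730416 0.18729657] [ 0.71951016 -0.08026798 -1.43974022] [-0.0002 -0.0136  0.0004 -0.0303 -0.0017  0.003 ] [-0.0002 -0.0136  0.0004 -0.0886 -0.0018  0.0005]
```

>>> carry_out(
  rows=[
    [0,0,0,-0.015,-0.002,0,0.1],
    [0,0,0,-0.03,-0.002,0,0.1],
    [0,0,0,-0.045,-0.002,0,0.1],
    [0,0,0,-0.06,-0.002,0,0.1],
    [0,0,0,-0.06,-0.002,0,0.1],
  ],
)

```text
t: 11.75
tool_pos: [0.6124, 0.2034, 0.1856]
tool_rot: [-0.261, -3.087, -0.004]
contact_force: [0.0, 0.9, -1.2]
opening: 0.046
grip_force: 62.5
```

>>> carry_out(
  rows=[
    [0,0,0,-0.01,0,0,0.1],
    [0,0,0,-0.02,0,0,0.1],
    [0,0,0,-0.03,0,0,0.1],
    [0,0,0,-0.03,0,0,0.1],
  ],
)

```text
t: 12.15
tool_pos: [0.6204, 0.2022, 0.1851]
tool_rot: [-0.26, -3.085, -0.004]
contact_force: [-0.8, -0.1, -1.5]
opening: 0.0464
grip_force: 62.5
```

```bash
python3 - <<'E'
from h import *
o=get_obs();print(o['tool_pos'],o['contact_force'],o['wrist_torque'],move(tcp(-.0165,0,.2035),GU))
E
```

```text
[0.6204305  0.20217691 0.18507981] [-0.81050059 -0.09917047 -1.49313084] [0.00685102 0.22483286 0.04419469] [-0.0003 -0.0144  0.0004  0.0015  0.0003 -0.003 ]
```

>>> carry_out(
  rows=[
    [0,0,0,-0.004,0,0,0.1],
    [0,0,0,-0.008,0,0,0.1],
    [0,0,0,-0.008,0,0,0.1],
  ],
)

```text
t: 12.45
tool_pos: [0.6206, 0.2022, 0.1849]
tool_rot: [-0.258, -3.08, -0.004]
contact_force: [-9.5, 0.0, 1.5]
opening: 0.0463
grip_force: 62.7
```

Contact came where the head's back should meet the face, so the tabs are in the slots. I back off 1.5 mm and lower.

>>> carry_out(
  rows=[
    [0,0,0,0.009,0,0.0,0.1],
    [0,0,0,0.009,0,0.012,0.1],
    [0,0,0,0.009,0,0.024,0.1],
    [0,0,0,0.009,0,0.036,0.1],
    [0,0,0,0.009,0,0.036,0.1],
  ],
)

```text
t: 12.95
tool_pos: [0.6204, 0.2023, 0.1749]
tool_rot: [-0.261, -3.088, -0.005]
contact_force: [0.2, -0.7, 0.1]
opening: 0.0463
grip_force: 62.6
```

>>> carry_out(
  rows=[
    [0,0,0,0,0,0.005,0.1],
    [0,0,0,0,0,0.01,0.1],
    [0,0,0,0,0,0.01,0.1],
  ],
)

```text
t: 13.25
tool_pos: [0.6205, 0.2023, 0.1745]
tool_rot: [-0.26, -3.089, -0.005]
contact_force: [-5.5, -1.4, 9.0]
opening: 0.0465
grip_force: 63.5
```

>>> carry_out(
  rows=[
    [0,0,0,0.006,0,0.0,0.1],
    [0,0,0,0.006,0,0,0.1],
    [0,0,0,0.006,0,0,0.1],
  ],
)

```text
t: 13.55
tool_pos: [0.6202, 0.2024, 0.1746]
tool_rot: [-0.261, -3.093, -0.005]
contact_force: [0.7, -1.8, 6.7]
opening: 0.0461
grip_force: 63.1
```

>>> carry_out(
  rows=[
    [0,0,0,0.006,0,0.004,0.1],
    [0,0,0,0.006,0,0.004,0.1],
    [0,0,0,0.006,0,0.004,0.1],
  ],
)

```text
t: 13.85
tool_pos: [0.6196, 0.2025, 0.1744]
tool_rot: [-0.262, -3.096, -0.006]
contact_force: [2.7, -1.6, 7.8]
opening: 0.0462
grip_force: 63.3
```

>>> carry_out(
  rows=[
    [0,0,0,0.006,0,-0.005,0.1],
    [0,0,0,0.012,0,-0.005,0.1],
    [0,0,0,0.012,0,-0.005,0.1],
  ],
)

```text
t: 14.15
tool_pos: [0.6146, 0.2034, 0.1739]
tool_rot: [-0.261, -3.093, -0.005]
contact_force: [4.8, -1.3, 4.6]
opening: 0.0465
grip_force: 63.0
```

```bash
python3 - <<'E'
from h import *
o=get_obs();print(o['tool_pos'],o['contact_force'])
snap('scene','s8');crop('s8',180,90,265,200,5,'m9')
E
```

```text
[0.61456908 0.20337986 0.17393873] [ 4.8007139  -1.28859319  4.58432203]
```

View pics/m9.png

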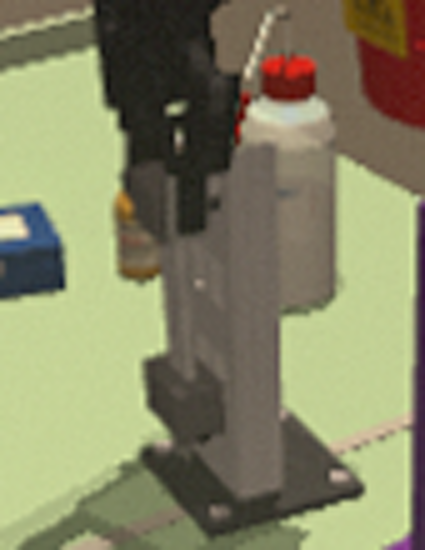

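In the picture the jaw hangs at crop (190,400) against the upright. Pulling back stopped after 6 mm of play, which matches the lips being caught behind the face. I re-centre and release.

>>> carry_out(
  rows=[
    [0,0,0,-0.012,0,0.0,0.1],
    [0,0,0,-0.018,0,0.004,0.1],
    [0,0,0,-0.018,0,0.004,0.1],
  ],
)

```text
t: 14.5
tool_pos: [0.616, 0.2034, 0.1737]
tool_rot: [-0.259, -3.082, -0.005]
contact_force: [-11.8, -0.5, 16.5]
opening: 0.0462
grip_force: 64.1
```

>>> carry_out(
  rows=[
    [0,0,0,0,0,0,-0.1],
    [0,0,0,0,0,0,-0.12],
    [0,0,0,0,0,0,-0.12],
    [0,0,0,0,0,0,-0.12],
    [0,0,0,0,0,0,-0.12],
  ],
)

```text
t: 15.0
tool_pos: [0.6176, 0.2033, 0.1725]
tool_rot: [-0.26, -3.086, -0.006]
contact_force: [-1.8, 0.2, 8.7]
opening: 0.0479
grip_force: 6.1
```

>>> carry_out(
  rows=[
    [0,0,0,0,0,0,-0.14],
    [0,0,0,0,0,0,-0.18],
    [0,0,0,0,0,0,-0.25],
    [0,0,0,0,0,0,-0.25],
    [0,0,0,0,0,0,-0.25],
  ],
)

```text
t: 15.5
tool_pos: [0.6177, 0.2025, 0.1702]
tool_rot: [-0.26, -3.086, -0.004]
contact_force: [-0.3, -0.3, -1.0]
opening: 0.0534
grip_force: 0.0
```

```bash
python3 - <<'E'
from h import *
o=get_obs();print(o['tool_pos'],o['contact_force'],o['opening'])
a=load('s8');b=snap('scene','s9')
g=cv2.cvtColor(b['img'],6);g0=cv2.cvtColor(a['img'],6)
# jaw patch shift since hooked
T=g0[158:180,207:226];r=cv2.matchTemplate(g[150:192,197:240],T,cv2.TM_CCOEFF_NORMED);print(cv2.minMaxLoc(r),'unmoved=(10,8)')
E
```

```text
[0.61767221 0.20253863 0.17020984] [-0.34951908 -0.27241801 -1.03491699] 0.053444152401598215
(-0.6201587915420532, 0.9715732932090759, (20, 18), (11, 8)) unmoved=(10,8)
```

>>> carry_out(
  rows=[
    [0,0,0,0,0,0,-0.45],
    [0,0,0,0.005,0,-0.03,-0.45],
    [0,0,0,0.03,0,-0.1,-0.45],
    [0,0,0,0.06,0,-0.25,-0.45],
    [0,0,0,0.1,0,-0.35,-0.45],
  ],
)

```text
t: 16.05
tool_pos: [0.5934, 0.207, 0.2805]
tool_rot: [-0.261, -3.09, -0.006]
contact_force: [0.9, -0.4, -0.1]
opening: 0.062
grip_force: 0.0
```

>>> carry_out(
  rows=[
    [0,0,0,0.1,0,0,-0.45],
    [0,0,0,0.25,0,0,-0.45],
    [0,0,0,0.35,0,0,-0.45],
    [0,0,0,0.35,0,0,-0.45],
    [0,0,0,0.35,0,0,-0.45],
  ],
)

```text
t: 16.55
tool_pos: [0.4896, 0.2247, 0.2827]
tool_rot: [-0.259, -3.089, -0.005]
contact_force: [0.7, 0.2, -0.4]
opening: 0.062
grip_force: 0.0
```

```bash
python3 - <<'E'
from h import *
o=get_obs();print(o['tool_pos'],o['contact_force'],o['opening'])
a=load('s9');d=snap('scene','s10')
g=cv2.cvtColor(d['img'],6);g0=cv2.cvtColor(a['img'],6)
T=g0[158:180,207:226];r=cv2.matchTemplate(g[150:192,197:240],T,cv2.TM_CCOEFF_NORMED);print(cv2.minMaxLoc(r),'unmoved=(10,8)')
# predicted pixel of foot corners for a seated, plumb hanger, and dark-jaw extent
S=F+U.apply([-.0175,0,0])+[0,0,.1875]
L=np.array([(-15,-25,-138),(15,-25,-138),(-15,25,-138),(-15,-25,-104),(-15,-25,16),(-15,25,16)])/1000
print(proj(d,S+U.apply(L)).round(1).tolist())
for y in range(100,190,2): print(y,' '.join(f'{v:3d}' for v in g[y,200:242:2]))
E
```

```text
[0.4895722  0.22467811 0.28272024] [ 0.6955353   0.1598703  -0.40408834] 0.06200308099759646
(-0.6472713947296143, 0.9831838011741638, (20, 19), (10, 8)) unmoved=(10,8)
[[215.9, 178.9], [225.8, 176.3], [208.8, 170.7], [215.4, 168.3], [213.4, 128.1], [205.8, 120.9]]
100 197 196 193 196 198 160  94 104 104 104 102 103 103 100 101 128 121 106  87  94 102
102 194 194 193 194 192 196 199 133 100 102 104 101 101 106 102 198 104  88  79  87  87
104 192 195 190 195 194 193 194 196 182 133 101 104 101 104  98 146  75  75  59  89  75
106 193 195 191 194 194 193 192 194 197 193 180 113  98 100 103 101  67  51  50  53  46
108 195 195 192 195 193 191 194 194 195 194 194 195 175 105  96 102  68  50  43  48  45
110 195 194 194 192 194 194 199 195 195 194 202 183 169 204  42 148 183 150 122 115 141
112 193 194 194 194 194 197 139 184 179 135  96  97  92 194  34 208 206 192 194 198 194
114 196 193 195 194 194 199 105  97 107 149 131 101  97 194 109 161 187 197 202 192 180
116 195 192 197 178 191 202 100  95 111  90 150 148  98  87 140 157 163 169 171 170 158
118 194 195 167  22 171 146 186 186 107  9
[... 2425 characters left out ...]
 198 197 199 197 198 198 188  53  65  65  66  65  61  93 102 104 104 106  91  80 145
176 196 196 198 197 198 198 201 160  62  66  59  52  69  95 103 105 105 105  94  80  81
178 196 197 196 199 201 175 191 130  74  82  72  90  91  95 103 107 104 105  98  83  85
180 196 197 196 199 101  82 118  92  79  68  93  91  90  94 104 104 106 104  98  87  81
182 198 199 197 198 118  73  81  68  59  52  59  93  90  96 103 106 107 105  99  81  86
184 198 196 197 197 201 105  53  55  54  54  55  65  94  95 103 107 105 109  97  86  84
186 183 199 198 198 198 165  73  54  53  57  51  51  74  94 104 107 108 109  95  80  81
188 173 171 180 198 199 194 125  72  53  53  56  52  56  76 108 109  94  77  82  83  85
```

```bash
python3 -c "
from station import finish_job
print(finish_job())"
```

```text
the job is handed in; nothing more can be done
None
```

I handed the job in at about 17 s with the hanger hanging by itself, its tabs caught in the top slots of the grey upright and the robot clear; the last image fits a seated, plumb hanger to about 1 px, but no verdict came back.

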